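# Draw the test pen along an enclosure's cover seam

### The arm

A 6-joint arm with a two-finger parallel gripper is mounted at the origin on the work surface. World frame = base frame: x ahead of the robot, y to its left, z up, the work surface at z = 0. Lengths are in m, angles in rad, forces in N, time in s.
With the tool pointing down it reaches from about 0.3 to 0.875 m from the base axis. Payload 6.4 kg.
Tool frame: the origin (TCP) lies midway between the tips of the shut fingers; the grasp point (between the pads) lies 19 mm behind it; x points along the fingers, z is the direction in which the jaws open and shut, and the axes are right-handed (so a half turn about x gives the same grasp; the last joint's range is limited). The gripper opens to 88 mm and grips with 3 to 60 N. Pads are 18 mm wide; open, the fingers measure 123 mm over their backs; the gripper's body (75 mm by 187 mm) begins 45 mm behind the grasp point.
Start: joints at [1.078, 0.181, 1.607, -0, 1.354, -0.206], TCP at [0.163, 0.552, 0.239] pointing down, gripper open.
Joint ranges: [-2.99, 2.99], [-0.89, 2.07], [0.3, 2.58], [-1.14, 4.28], [0, 2.63], [-3.12, 3.12]. Speed limits (rad/s): [2.57, 2.57, 3.01, 3.14, 3.14, 3.14].

### API

Orientations are given as [roll, pitch, yaw] about the fixed x, y, z axes, in that order (R = Rz(yaw) Ry(pitch) Rx(roll)).
In Python, from cell import get_state, camera, sign_off gives the robot as it stands.
- The arm moves only by the tool move_arm, never from a script. Its argument "moves" is one flat list of numbers, 4 for each row, row after row: the shift along the world's x, y, z in mm, then the turn about the world's z in rad. A call has exactly 10 rows; each row shifts and turns the pose as measured when the row begins; what a row does not reach is not made up. A row lasts 1/12 s, in which the tool goes at most 41.7 mm and 7.16 degrees, less where a joint would pass 70% of its speed; a pose out of reach is approached as far as the arm can. A call with a gripper value outside its range is refused whole. "claw" is the closure, from -1 (fully open) to 1 (shut), set as the call begins (left out, the last holds). The fingers move at their own pace and stop on an object; the grip force is fixed at half the most. Time passes only in rows, so rows that do not move let the fingers close, or fill a call up. It gives the time, the measured TCP pose, the force and the opening at its end, in the units of the state.
- get_state(): the state, without advancing time (a new reading comes with each control period).
- camera(name): name is "side" or "top"; returns a dict with "pixels" (384x512x3 uint8, red, green, blue), "fx", "fy", "cx", "cy" (pixels), "camera_from_world" (4x4, takes a point from world to camera coordinates). Camera axes: x right, y down, z forward; pixel columns grow to the right and rows downward; lengths in m; the calibration is good to about 2 mm. A picture is of the moment at which its call begins. There is no depth.
- sign_off(): hands the job in, once; it reports no verdict.
The state is a dict: "t": time; "q": joint angles; "joint_vel": joint speeds; "effort": joint torques, N m; "ee_pos": TCP position; "ee_rot": TCP orientation; "contact_force": force on the tool from outside, world axes, zero at the start; "torque": the same for the moment, N m; "width": opening from 0.0 (shut) to 1.0 (fully open).
Only numpy, scipy, OpenCV 4.12 (cv2) and the standard library are available. Lean on these libraries where they do the work, as an engineer would, in place of code of your own. Each camera call takes 0.05 s, during which the arm holds its last target.

### The job

Take the test pen out of its stand and draw its tip slowly and steadily along the seam between the two cover halves of the longer metal enclosure, from the end with the cable gland to the other end, keeping the tip on the seam or only a few millimetres above it all the way. Then put the pen back in its own stand, hanging upright by its collar, and let go.

Things in the scene. Friction and masses are not known exactly. Their poses are not given: they have to be found in the camera images.
- pen: Loose round test pen, 160 mm, 90 g, hanging tip down. From the tip up: steel cone 30 mm tall, 16 mm thick shaft to 80 mm, black collar 38 mm wide from 80 to 86 mm, slim black handle 20 mm thick from 86 to 160 mm; grasp about 120 mm up. Origin at the tip, z up the pen. (The nut driver in the other, equal stand has a thick 34 mm handle and tops out 146 mm above the table.)
- pen_stand: The pen's stand, fixed: dark steel, 70 x 70 mm, 90 mm tall, a 12 mm thick top plate on four posts with an upright through hole 27 mm wide in its centre. Origin at the centre of its underside, z up. With the pen home its collar rests on the plate and its tip is 10 mm above the origin.
- long_box: The longer of two grey enclosures (the other is 110 mm square), fixed: 190 mm (x) by 120 mm (y), 60 mm tall. Origin at the centre of its underside, z up. Between two flat aluminium covers a dark 3 mm seam runs along x at y = 0, z = 60 mm, from x = -85 to +85 mm; the tip cannot sink in. The black cable gland, 26 mm long, is on the end face at -x, where the seam starts.
Things that resemble listed ones, but are neither listed nor needed, are in the scene too. Leave any yellow look-alike of the pen alone. Leave any purple look-alike of the pen_stand alone.

How it is judged:
By the outcome, as a careful person would: the job done as asked, in the order asked, and still so for the second after the job is handed in, with the robot touching nothing.
It also fails if it takes over 67 s, if anything falls off the work surface, if the arm or the gripper's body presses on something with over 40 N, if the wrist force passes 120 N, or if a joint passes its speed limit or range.

## Working session

There is one attempt and no reset: what is moved stays moved. The work goes in short steps, Python scripts to look and compute and a tool call to move; the robot and the scene stay as the last step left them, time stands still between calls to the robot, and variables do not carry over. Pictures are saved under pics/ and viewed, and the job is handed in when it is done.

Besides the shell and the picture viewer there is one more tool, called after "Call:" as name(argument=value, ...) on one line, values as JSON. move_arm: Moves the arm, as the interface text tells. Its arguments: {"type":"object","properties":{"moves":{"type":"array"},"claw":{"type":"number"}},"required":["moves"]}

```bash
ls; mkdir -p pics
cat > h.py <<'E'
import numpy as np, cv2
from cell import get_state, camera, sign_off
def snap(n,fn):
    c=camera(n); cv2.imwrite('pics/'+fn,c['pixels'][:,:,::-1]); np.save('pics/'+fn[:-4]+'.npy',c,allow_pickle=True); return c
def load(fn): return np.load('pics/'+fn+'.npy',allow_pickle=True).item()
def proj(c,p):
    T=np.array(c['camera_from_world']); q=T[:3,:3]@np.array(p,float)+T[:3,3]
    return np.array([c['fx']*q[0]/q[2]+c['cx'],c['fy']*q[1]/q[2]+c['cy']])
def ray(c,u,v):
    T=np.array(c['camera_from_world']);R=T[:3,:3]
    return -R.T@T[:3,3], R.T@np.array([(u-c['cx'])/c['fx'],(v-c['cy'])/c['fy'],1])
def onz(c,u,v,z):
    o,d=ray(c,u,v); return o+d*(z-o[2])/d[2]
E
python3 - <<'E'
from h import *
for n in('top','side'):
    c=snap(n,n+'0.png'); print(n,c['fx'],c['cx'],c['cy'],ray(c,256,192))
print(get_state())
E
```

```text
pics
top 352.1258109525774 258.97131864187037 192.75503271355527 (array([ 0.47771973, -0.02115541,  0.84091455]), array([ 0.16949431,  0.02602183, -0.98522604]))
side 381.4146911831769 253.6767795221568 190.1529814227518 (array([ 0.35268518, -0.68696962,  0.61137599]), array([ 0.27976155,  0.72315635, -0.63153695]))
{'t': 0.1, 'q': array([ 1.07767005e+00,  1.81465934e-01,  1.60785653e+00, -2.65609128e-05,
        1.35383850e+00, -2.06274008e-01]), 'joint_vel': array([ 0.00032935,  0.00068255, -0.00237484, -0.00084445,  0.00081649,
       -0.00098342]), 'effort': array([ 8.54906539e-04, -4.34820092e+01, -3.42696726e+01,  7.04945228e-02,
        3.40098166e-02, -2.41049207e-05]), 'ee_pos': array([0.16243559, 0.55108662, 0.23792559]), 'ee_rot': array([ 2.95185035,  1.5692278 , -2.04738517]), 'contact_force': array([ 0.50912255, -0.32459497, -0.28003467]), 'torque': array([-0.00647007,  0.03627491,  0.02326855]), 'width': 0.9965180410504617}
```

View pics/top0.png

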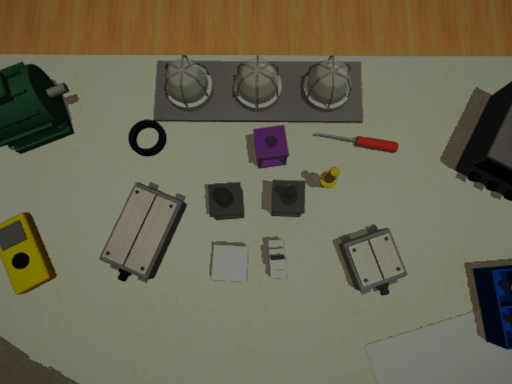

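View pics/side0.png

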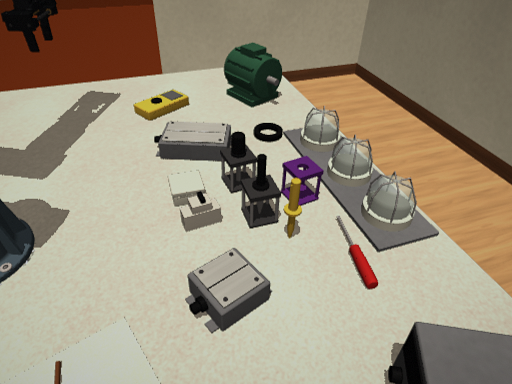

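The candidates for the pen are:
- the slim black handle in the near stand: side (262,170), top (288,192)
- the thick black handle of the nut driver in the far stand: side (238,145), top (226,195)
- the yellow look-alike: side (293,200), top (330,178)

The candidates for the stand are the two dark ones, plus the purple look-alike at top (271,145). By the description I choose the slim black handle in the near stand. Next I'll check it in a close crop.

Run:
```python
from h import *
t=load('top0');s=load('side0')
a=cv2.resize(t['pixels'][160:230,190:350,::-1],None,fx=5,fy=5,interpolation=cv2.INTER_CUBIC)[:, :400*2]
b=cv2.resize(s['pixels'][120:240,200:330,::-1],None,fx=4.5,fy=4.5,interpolation=cv2.INTER_CUBIC)
cv2.imwrite('pics/ca.png',a);cv2.imwrite('pics/cb.png',b)
c=cv2.resize(t['pixels'][170:290,90:200,::-1],None,fx=5,fy=5,interpolation=cv2.INTER_CUBIC);cv2.imwrite('pics/cc.png',c)
```

```text
(no output)
```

View pics/ca.png

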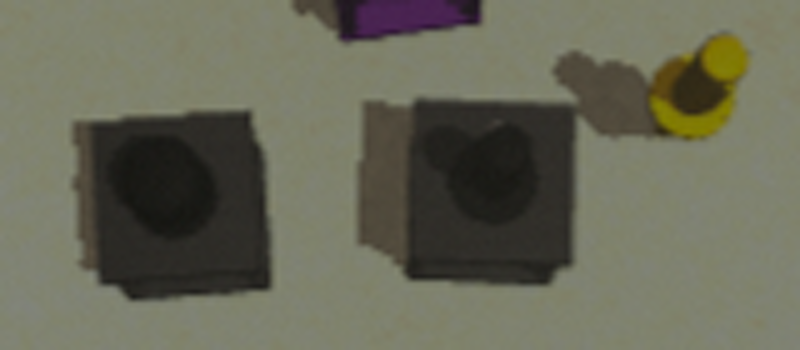

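View pics/cb.png

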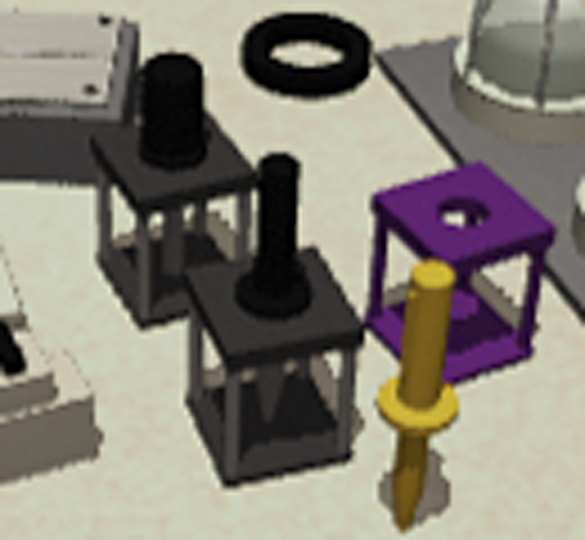

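View pics/cc.png

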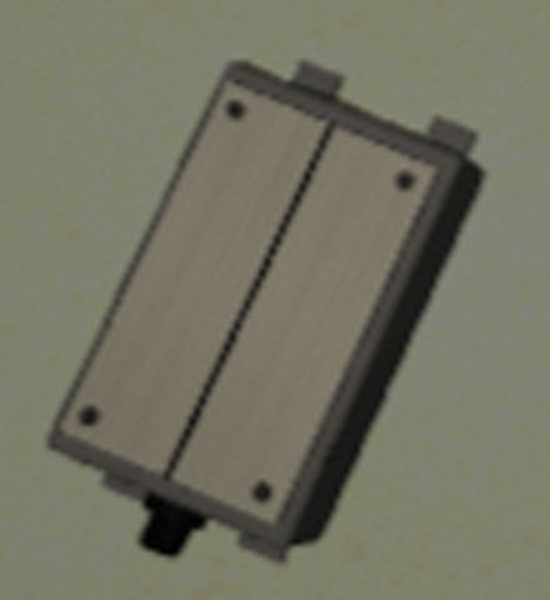

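The crops confirm the choice. The slim handle with a collar and a pointed tip hangs in the near stand, at top (288,195) and side (262,170). The long box's seam runs from the gland end near top (123,266) to (157,194).

Run:
```python
from h import *
t=load('top0');s=load('side0')
# plate corners
P=[onz(t,190+x/5,160+y/5,.09)for x,y in[(412,98),(576,103),(572,266),(407,265)]]
P=np.array(P);print(P, P.mean(0),[np.linalg.norm(P[i]-P[i-1]) for i in range(4)])
h=onz(t,190+511/5,160+143/5,.17);print('handle top(top)',h)
print('handle top(side)',onz(s,200+280/4.5,120+163/4.5,.17))
Q=np.array([onz(s,200+x/4.5,120+y/4.5,.09)for x,y in[(186,275),(317,249),(362,325),(229,357)]]);print('side plate',Q.mean(0))
A=onz(t,123.4,265.6,.06);B=onz(t,156.6,194,.06);print('seam',A,B,np.linalg.norm(A-B),np.arctan2(*(B-A)[[1,0]]))
# dark seam refine: per-row min column
g=t['pixels'].sum(2).astype(float)
pts=[]
for r in range(200,260,2):
    c0=123.4+(265.6-r)*33.2/71.6; cs=np.arange(int(c0)-5,int(c0)+7); w=g[r,cs].max()-g[r,cs]; w=np.clip(w-w.max()*.4,0,None); pts.append(onz(t,(w*cs).sum()/w.sum(),r,.06)[:2])
pts=np.array(pts);vx,vy,x0,y0=cv2.fitLine(pts.astype(np.float32),2,0,.01,.01).ravel();print('fit',vx,vy,x0,y0,np.arctan2(vy,vx))
n=np.array([-vy,vx]);print(((pts-[x0,y0])@n).round(4))
# box top outer corners
C=np.array([onz(t,90+x/5,170+y/5,.058)for x,y in[(233,62),(470,150),(287,537),(52,438)]]);print(C,C.mean(0),[np.linalg.norm(C[i]-C[i-1]) for i in range(4)])
# nut driver & yellow
print('yellow top',onz(t,190+725/5,160+57/5,.16),'nut',onz(t,190+160/5,160+185/5,.1))
```

```text
[[ 0.63466344 -0.03660897  0.09      ]
 [ 0.63317007 -0.10781779  0.09      ]
 [ 0.56202677 -0.10550154  0.09      ]
 [ 0.56163305 -0.03498089  0.09      ]] [ 0.59787333 -0.0712273   0.09      ] [np.float64(0.07304854185563402), np.float64(0.07122448036312516), np.float64(0.07118099449587331), np.float64(0.07052174293779098)]
handle top(top) [ 0.60056409 -0.07335894  0.17      ]
handle top(side) [ 0.60041641 -0.07513444  0.17      ]
side plate [ 0.60001756 -0.07589143  0.09      ]
seam [0.4456973  0.28699494 0.06      ] [0.60507169 0.22397587 0.06      ] 0.17138144945805336 -0.37654779838754626
fit 0.92885756 -0.3704371 0.5261487 0.25669518 -0.37947956
[ 0.      0.0002  0.0001 -0.0002 -0.0001 -0.0001 -0.      0.     -0.0001
 -0.0002 -0.0001 -0.0001 -0.0001  0.      0.0001  0.0001  0.0002  0.0003
  0.0004 -0.0001 -0.0001 -0.      0.      0.0001 -0.0001 -0.0002 -0.0001
 -0.0001 -0.      0.    ]
[[0.63169163 0.27207891 0.058     ]
 [0.59236025 0.16166461 0.058     ]
 [0.4211973  0.23324337 0.058     ]
 [0.4621504  0.34008848 0.058     ]] [0.52684989 0.25176884 0.058     ] [np.float64(0.18267329285120704), np.float64(0.11721039088815144), np.float64(0.18552702422221154), np.float64(0.11442479307151208)]
yellow top [ 0.63782504 -0.15864713  0.16      ] nut [0.59358018 0.07081562 0.1       ]
```

```bash
cat >> h.py <<'E'
from scipy.spatial.transform import Rotation as Ro
def st():
    s=get_state(); R=Ro.from_euler('xyz',s['ee_rot']).as_matrix()
    print('t',round(s['t'],2),'p',(s['ee_pos']*1000).round(1),'x',R[:,0].round(3),'jaw',R[:,2].round(3),np.arctan2(R[1,2],R[0,2]).round(3),'F',s['contact_force'].round(1),'w',round(s['width'],3),'q',s['q'].round(2)); return s,R
E
python3 - <<'E'
from h import *
s,R=st(); print((np.array([.600,-.0737,.2])-s['ee_pos'])*1000)
sd=load('side0');print([proj(sd,(x,y,.06)) for x,y in[(.4455,.287),(.605,.224)]])
E
```

```text
t 0.1 p [162.4 551.1 237.9] x [-0.001 -0.001 -1.   ] jaw [ 0.283  0.959 -0.002] 1.284 F [ 0.5 -0.3 -0.3] w 0.997 q [ 1.08  0.18  1.61 -0.    1.35 -0.21]
[ 437.56441035 -624.78661654  -37.92558729]
[array([164.66590781, 129.72840033]), array([225.07626018, 132.00817601])]
```

Call:
move_arm(moves=[10, -14, 0, 0, 20, -30, 0, 0, 23, -33, 0, 0, 23, -33, 0, 0, 23, -33, 0, 0, 23, -33, 0, 0, 23, -33, 0, 0, 23, -33, 0, 0, 23, -33, 0, 0, 23, -33, 0, 0], claw=-1)

```text
t: 0.93
ee_pos: [0.3748, 0.2336, 0.234]
ee_rot: [2.365, 1.565, -2.619]
contact_force: [0.6, 1.0, 0.9]
width: 0.999
```

Run:
```python
from h import *
s,R=st(); print((np.array([.600,-.0737,.2])-s['ee_pos'])*1000)
```

```text
t 0.93 p [374.8 233.6 234. ] x [-0.005 -0.003 -1.   ] jaw [ 0.269  0.963 -0.004] 1.299 F [0.6 1.  0.9] w 0.999 q [ 0.29 -0.12  1.93 -0.    1.34 -1.01]
[ 225.24628919 -307.26793598  -33.95720097]
```

Call:
move_arm(moves=[23, -32, 0, 0, 23, -32, 0, 0, 23, -32, 0, 0, 23, -32, 0, 0, 23, -32, 0, 0, 23, -32, 0, 0, 23, -32, 0, 0, 23, -32, 0, 0, 23, -32, 0, 0, 15, -16, 0, 0])

```text
t: 1.77
ee_pos: [0.6027, -0.0921, 0.2311]
ee_rot: [2.125, 1.563, -2.865]
contact_force: [-0.9, -0.3, -0.1]
width: 0.997
```

Call:
move_arm(moves=[0, 0, 0, 0, 0, 0, 0, 0, 0, 0, 0, 0, 0, 0, 0, 0, 0, 0, 0, 0, 0, 0, 0, 0, 0, 0, 0, 0, 0, 0, 0, 0, 0, 0, 0, 0, 0, 0, 0, 0])

```text
t: 2.6
ee_pos: [0.6012, -0.0907, 0.2291]
ee_rot: [1.898, 1.559, -3.091]
contact_force: [-1.4, 0.2, -0.1]
width: 0.999
```

Run:
```python
from h import *
s,R=st(); print((np.array([.600,-.0737,.112])-s['ee_pos'])*1000)
snap('side','side1.png');
```

```text
t 2.6 p [601.2 -90.7 229.1] x [-0.012 -0.001 -1.   ] jaw [ 0.273  0.962 -0.004] 1.294 F [-1.4  0.2 -0.1] w 0.999 q [-0.34  0.27  1.52 -0.    1.36 -1.64]
[  -1.22233874   16.95426035 -117.10422458]
```

View pics/side1.png

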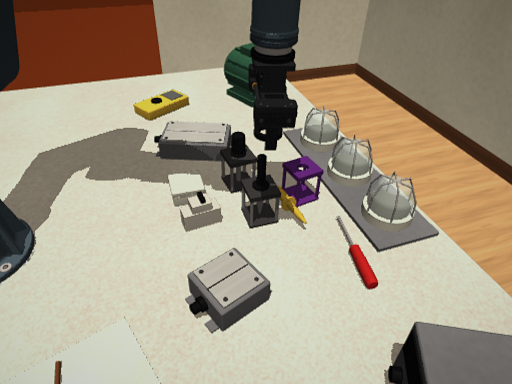

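Run:
```python
from h import *
s=load('side1');print(proj(s,[.6012,-.0907,.2291]))
t=snap('top','top1.png')
b=cv2.resize(s['pixels'][120:240,200:330,::-1],None,fx=4.5,fy=4.5,interpolation=cv2.INTER_CUBIC)
cv2.imwrite('pics/d.png',b);st()
```

```text
[266.54782029 135.1028252 ]
t 2.7 p [601.3 -90.9 229.1] x [-0.012 -0.001 -1.   ] jaw [ 0.274  0.962 -0.004] 1.294 F [-0.2 -0.1  1.1] w 0.996 q [-0.34  0.27  1.52 -0.    1.36 -1.64]
```

View pics/d.png

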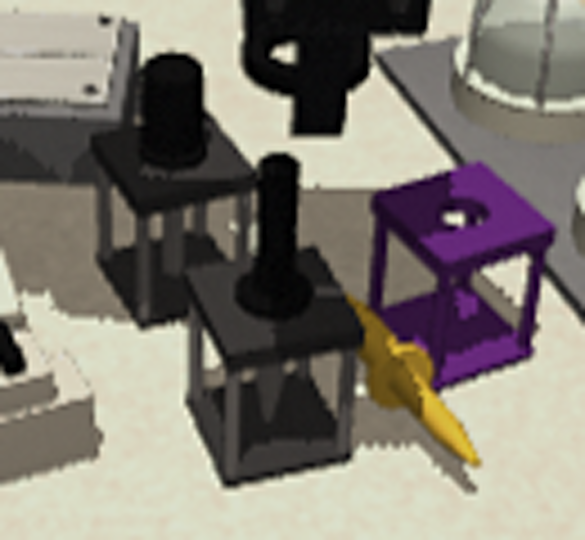

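View pics/top1.png

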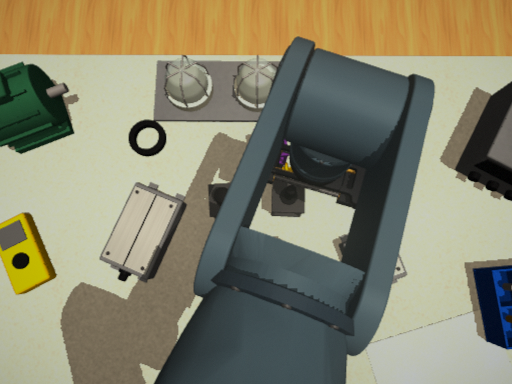

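The yellow look-alike had been standing on its tip. It toppled without being touched and now lies beside the stand at side (295,205), clear of the approach. The pen itself is still home at side (262,170).

Call:
move_arm(moves=[0, 6, 0, 0, -1, 6, 0, 0, 0, 5, 0, 0, 0, 0, -12, 0, 0, 0, -15, 0, 0, 0, -15, 0, 0, 0, -15, 0, 0, 0, -12, 0, 0, 0, -10, 0, 0, 0, -4, 0])

```text
t: 3.53
ee_pos: [0.6, -0.0705, 0.14]
ee_rot: [1.98, 1.561, -3.007]
contact_force: [-0.3, -0.2, -0.8]
width: 1.001
```

Run:
```python
from h import *
s,R=st(); print((np.array([.600,-.0737,.112])-s['ee_pos'])*1000)
s=snap('side','side2.png')
b=cv2.resize(s['pixels'][100:240,200:330,::-1],None,fx=4.2,fy=4.2,interpolation=cv2.INTER_CUBIC)
cv2.imwrite('pics/e.png',b)
```

```text
t 3.53 p [600.  -70.5 140. ] x [-0.009 -0.001 -1.   ] jaw [ 0.272  0.962 -0.004] 1.295 F [-0.3 -0.2 -0.8] w 1.001 q [-0.31  0.35  1.61 -0.    1.19 -1.6 ]
[ -0.04785236  -3.20740798 -28.00613753]
```

View pics/e.png

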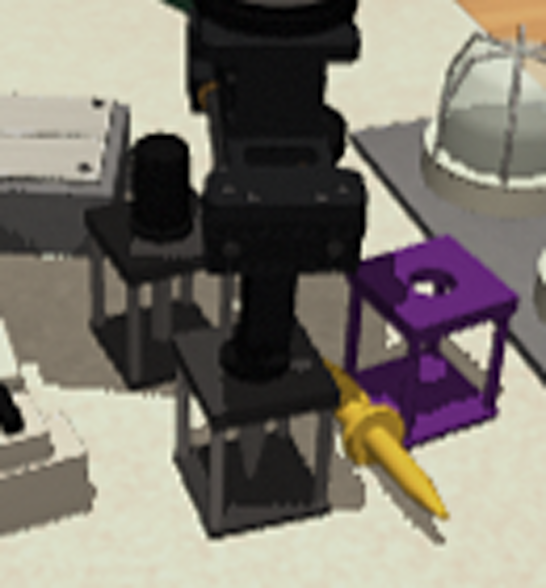

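The finger is in line with the handle at crop (265,300), and the pen stands straight in its stand. I'll go down the rest of the way and then close.

Call:
move_arm(moves=[0, -1, -5, 0, 0, -1, -6, 0, 0, -1, -6, 0, 0, 0, -5, 0, 0, 0, -4, 0, 0, 0, -1, 0, 0, 0, 0, 0, 0, 0, 0, 0, 0, 0, 0, 0, 0, 0, 0, 0])

```text
t: 4.42
ee_pos: [0.6016, -0.0746, 0.1122]
ee_rot: [2.224, 1.564, -2.764]
contact_force: [0.0, 0.2, 0.4]
width: 1.004
```

Call:
move_arm(moves=[0, 0, 0, 0, 0, 0, 0, 0, 0, 0, 0, 0, 0, 0, 0, 0, 0, 0, 0, 0, 0, 0, 0, 0, 0, 0, 0, 0, 0, 0, 0, 0, 0, 0, 0, 0, 0, 0, 0, 0], claw=1)

```text
t: 5.25
ee_pos: [0.6022, -0.0746, 0.1133]
ee_rot: [2.44, 1.566, -2.548]
contact_force: [1.4, 1.6, 0.5]
width: 0.263
```

Run:
```python
from h import *
s,R=st()
s=snap('side','side3.png')
b=cv2.resize(s['pixels'][100:240,200:330,::-1],None,fx=4.2,fy=4.2,interpolation=cv2.INTER_CUBIC)
cv2.imwrite('pics/f.png',b)
```

```text
t 5.25 p [602.2 -74.6 113.3] x [-0.004 -0.003 -1.   ] jaw [ 0.272  0.962 -0.004] 1.295 F [1.4 1.6 0.5] w 0.263 q [-0.32  0.39  1.62 -0.    1.14 -1.61]
```

View pics/f.png

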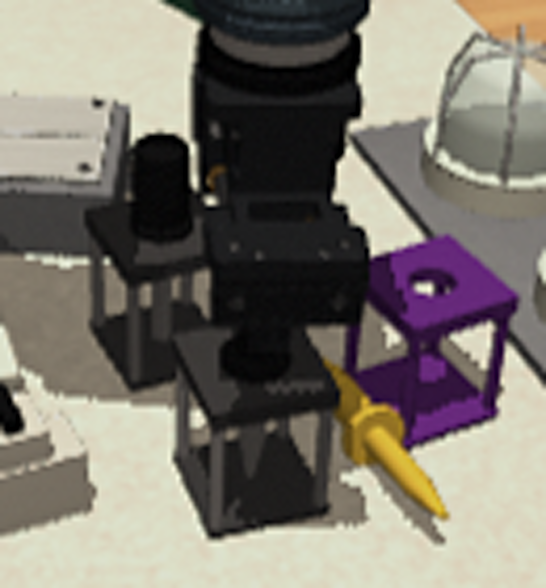

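Call:
move_arm(moves=[0, 0, 0, 0, 0, 0, 0, 0, 0, 0, 6, 0, 0, 0, 12, 0, 0, 0, 16, 0, 0, 0, 20, 0, 0, 0, 20, 0, 0, 0, 20, 0, 0, 0, 18, 0, 0, 0, 10, 0])

```text
t: 6.13
ee_pos: [0.5987, -0.0736, 0.2419]
ee_rot: [1.923, 1.56, -3.065]
contact_force: [-0.3, -0.6, -0.8]
width: 0.217
```

Run:
```python
from h import *
s,R=st()
s=snap('side','side4.png')
b=cv2.resize(s['pixels'][60:240,180:330,::-1],None,fx=3.3,fy=3.3,interpolation=cv2.INTER_CUBIC)
cv2.imwrite('pics/g.png',b)
```

```text
t 6.13 p [598.7 -73.6 241.9] x [-0.011 -0.001 -1.   ] jaw [ 0.272  0.962 -0.004] 1.295 F [-0.3 -0.6 -0.8] w 0.217 q [-0.32  0.25  1.52 -0.    1.38 -1.61]
```

View pics/g.png

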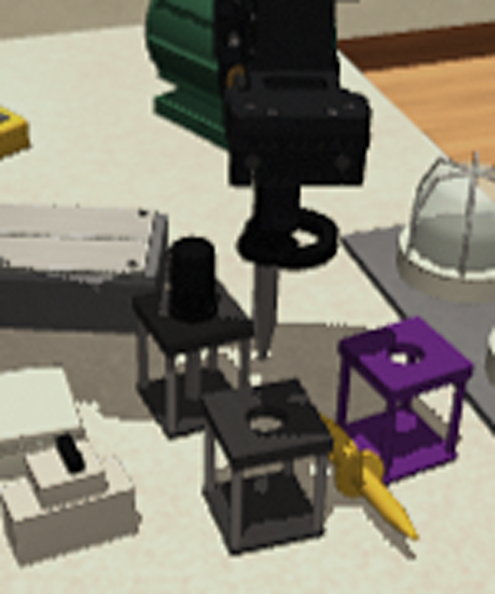

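The pen is held with its tip at side (260,168), and the stand's hole is now visible at side (261,188).

Run:
```python
from h import *
s=load('side4'); S,R=st()
p=S['ee_pos']; L=.1033
print('pred tip px',proj(s,p+R[:,0]*L),'vertical',proj(s,p-[0,0,L]))
print('hole',onz(s,180+268/3.3,60+423/3.3,.09))
print('to seam start', np.array([.4455,.287]) - p[:2])
b=cv2.resize(s['pixels'][140:215,235:285,::-1],None,fx=8,fy=8,interpolation=cv2.INTER_CUBIC)
cv2.imwrite('pics/g2.png',b)
```

```text
t 6.18 p [599.7 -73.8 243.9] x [-0.008 -0.002 -1.   ] jaw [ 0.272  0.962 -0.004] 1.295 F [1.3 0.3 1.2] w 0.218 q [-0.32  0.25  1.52 -0.    1.38 -1.61]
pred tip px [260.84544842 167.60020731] vertical [261.1725782  167.48332826]
hole [ 0.59903423 -0.08102259  0.09      ]
to seam start [-0.15419982  0.36082806]
```

View pics/g2.png

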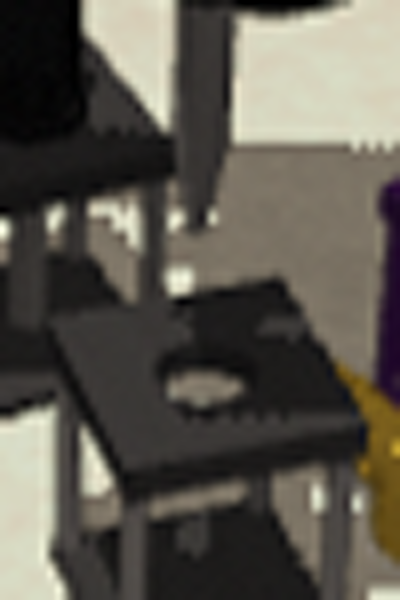

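Call:
move_arm(moves=[-8, 18, 0, 0, -14, 32, 0, 0, -16, 36, 0, 0, -16, 36, 0, 0, -16, 36, 0, 0, -16, 36, 0, 0, -16, 36, 0, 0, -16, 36, 0, 0, -16, 36, 0, 0, -12, 28, 0, 0])

```text
t: 7.02
ee_pos: [0.4459, 0.2604, 0.2429]
ee_rot: [2.545, 1.563, -2.457]
contact_force: [-0.1, 0.2, -1.6]
width: 0.219
```

Call:
move_arm(moves=[-4, 10, 0, 0, 0, 3, 0, 0, 0, 0, -8, 0, 0, 0, -10, 0, 0, 0, -10, 0, 0, 0, -10, 0, 0, 0, -4, 0, 0, 0, 0, 0, 0, 0, 0, 0, 0, 0, 0, 0])

```text
t: 7.85
ee_pos: [0.438, 0.2738, 0.1921]
ee_rot: [2.356, 1.555, -2.644]
contact_force: [0.1, -0.7, -1.4]
width: 0.217
```

Run:
```python
from h import *
S,R=st()
s=snap('side','side5.png');t=snap('top','top5.png')
b=cv2.resize(s['pixels'][60:170,120:270,::-1],None,fx=5,fy=5,interpolation=cv2.INTER_CUBIC)
cv2.imwrite('pics/i.png',b)
b=cv2.resize(t['pixels'][170:290,90:200,::-1],None,fx=5,fy=5,interpolation=cv2.INTER_CUBIC);cv2.imwrite('pics/j.png',b)
p=S['ee_pos'];print('tip px',proj(s,p+R[:,0]*.1033),proj(t,p+R[:,0]*.1033))
print((np.array([.4455,.287,.1633+.002])-p)*1000)
```

```text
t 7.85 p [438.  273.8 192.1] x [-0.014 -0.007 -1.   ] jaw [ 0.284  0.959 -0.011] 1.283 F [ 0.1 -0.7 -1.4] w 0.217 q [ 0.33  0.11  1.79 -0.    1.26 -0.95]
tip px [160.97997066 123.47800597] [124.25606831 270.59330451]
[  7.4534286   13.22704956 -26.81106146]
```

View pics/i.png

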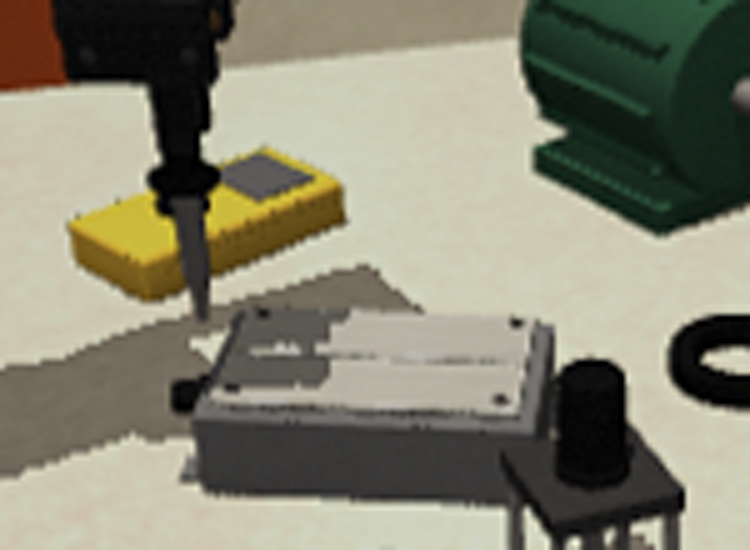

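View pics/j.png

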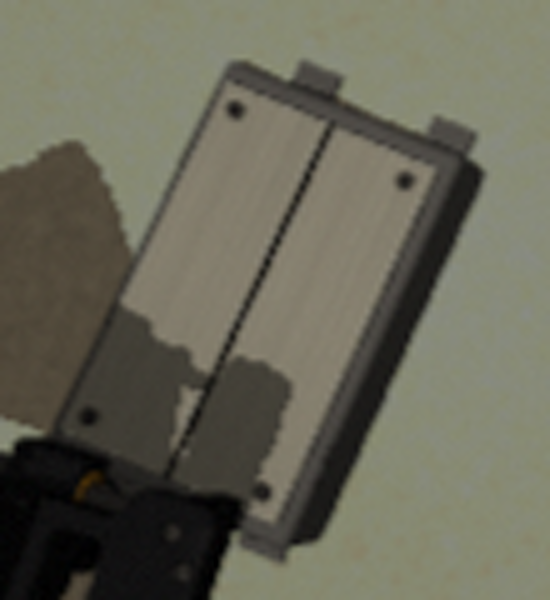

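Call:
move_arm(moves=[3, 5, 0, 0, 4, 5, 0, 0, 3, 5, 0, 0, 0, 0, -6, 0, 0, 0, -6, 0, 0, 0, -5, 0, 0, 0, -3, 0, 0, 0, -1, 0, 0, 0, 0, 0, 0, 0, 0, 0])

```text
t: 8.78
ee_pos: [0.4498, 0.2916, 0.1702]
ee_rot: [2.384, 1.558, -2.615]
contact_force: [-0.1, -0.6, -0.1]
width: 0.223
```

```bash
cat > chk.py <<'E'
from h import *
import sys
S,R=st(); p=S['ee_pos']; tip=p+R[:,0]*.1033
A=np.array([.4467,.2883]);d=np.array([.9289,-.3704]);n=np.array([-d[1],d[0]])
e=(tip[:2]-A)*1000
print('tip',(tip*1000).round(1),'along',(e@d).round(1),'lat(+left)',(e@n).round(1),'z above',round(tip[2]*1000-60,1))
if len(sys.argv)>1:
    k=sys.argv[1]; s=snap('side','s'+k+'.png')
    u=proj(s,tip); print('pred tip',u,'seam pt',proj(s,[*(A+d*(e@d)/1000),.06]))
    x,y=int(u[0])-40,int(u[1])-45
    b=cv2.resize(s['pixels'][y:y+70,max(x,0):x+85,::-1],None,fx=8,fy=8,interpolation=cv2.INTER_CUBIC); print('crop0',max(x,0),y)
    cv2.imwrite('pics/z'+k+'.png',b)
E
python3 chk.py a
```

```text
t 8.78 p [449.8 291.6 170.2] x [-0.011 -0.006 -1.   ] jaw [ 0.282  0.959 -0.009] 1.285 F [-0.1 -0.6 -0.1] w 0.223 q [ 0.35  0.18  1.76 -0.    1.22 -0.93]
tip [448.7 290.9  66.9] along 0.9 lat(+left) 3.2 z above 6.9
pred tip [165.25700868 126.74599882] seam pt [165.31403427 129.45563582]
crop0 125 81
```

View pics/za.png

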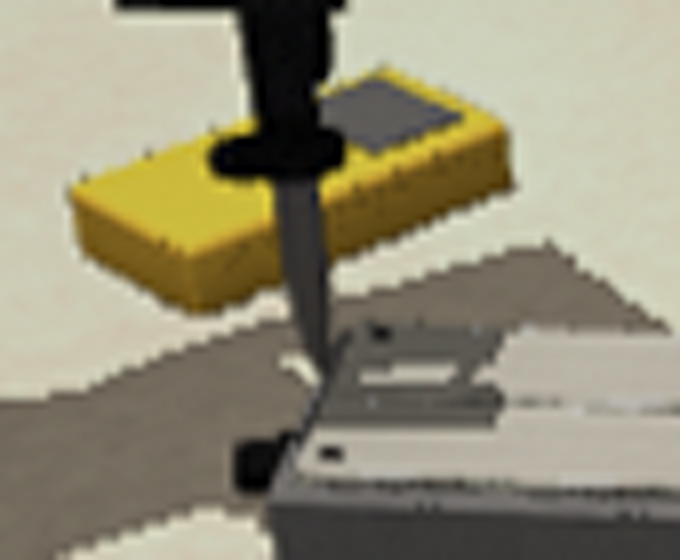

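Call:
move_arm(moves=[-1, -1.5, 0, 0, -0.5, -1.5, 0, 0, 0, 0, -1.5, 0, 0, 0, -1.5, 0, 0, 0, -1, 0, 0, 0, 0, 0, 0, 0, 0, 0, 0, 0, 0, 0, 0, 0, 0, 0, 0, 0, 0, 0])

```text
t: 9.67
ee_pos: [0.4487, 0.2882, 0.167]
ee_rot: [2.425, 1.56, -2.575]
contact_force: [-0.4, 0.5, -0.5]
width: 0.217
```

```bash
python3 chk.py b
```

```text
t 9.67 p [448.7 288.2 167. ] x [-0.009 -0.006 -1.   ] jaw [ 0.283  0.959 -0.008] 1.284 F [-0.4  0.5 -0.5] w 0.217 q [ 0.35  0.17  1.77 -0.    1.21 -0.93]
tip [447.8 287.6  63.7] along 1.3 lat(+left) -0.2 z above 3.7
pred tip [165.29151569 128.3583906 ] seam pt [165.46934658 129.46175516]
crop0 125 83
```

View pics/zb.png

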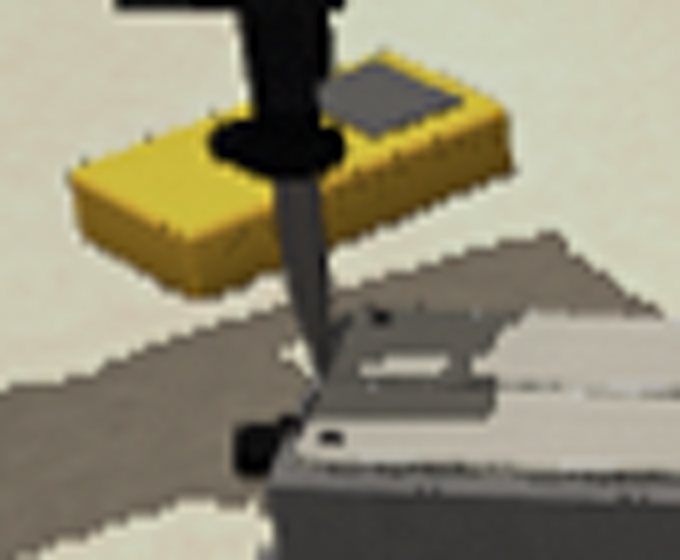

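Call:
move_arm(moves=[0, 0, -0.8, 0, 0, 0, -0.8, 0, 0, 0, -0.8, 0, 0, 0, -0.5, 0, 0, 0, 0, 0, 0, 0, 0, 0, 0, 0, 0, 0, 0, 0, 0, 0, 0, 0, 0, 0, 0, 0, 0, 0])

```text
t: 10.55
ee_pos: [0.4487, 0.2882, 0.1638]
ee_rot: [2.42, 1.56, -2.579]
contact_force: [-0.4, 0.7, -1.3]
width: 0.215
```

```bash
python3 chk.py; sleep 0; python3 chk.py c
```

```text
t 10.55 p [448.7 288.2 163.8] x [-0.009 -0.006 -1.   ] jaw [ 0.283  0.959 -0.008] 1.284 F [-0.4  0.7 -1.3] w 0.215 q [ 0.35  0.18  1.77 -0.    1.2  -0.93]
tip [447.8 287.7  60.5] along 1.3 lat(+left) -0.2 z above 0.5
t 10.55 p [448.7 288.2 163.8] x [-0.009 -0.006 -1.   ] jaw [ 0.283  0.959 -0.008] 1.284 F [-0.4  0.7 -1.3] w 0.215 q [ 0.35  0.18  1.77 -0.    1.2  -0.93]
tip [447.8 287.7  60.5] along 1.3 lat(+left) -0.2 z above 0.5
pred tip [165.4286831  129.34968901] seam pt [165.46281332 129.46149774]
crop0 125 84
```

View pics/zc.png

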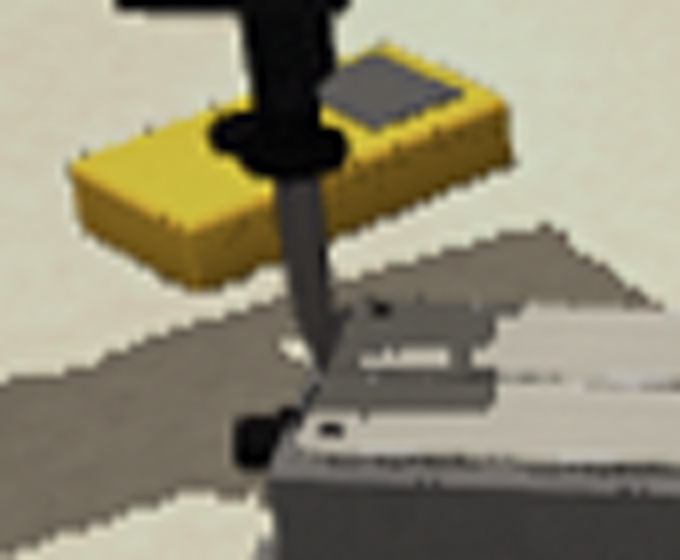

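Run:
```python
from h import *
a=load('sb')if 0 else np.load('pics/sb.npy',allow_pickle=True).item();c=load('sc')
g=[cv2.cvtColor(x['pixels'],cv2.COLOR_RGB2GRAY).astype(np.float32) for x in(load('sa'),a,c)]
def dark(G,r0,r1,c0,c1,th=45): 
    m=G[r0:r1,c0:c1]<th; ys,xs=np.nonzero(m); return m.sum(1)
for G in g: print([int(v) for v in dark(G,84,112,140,175)])
for G in g: print(G[98:108,156:164].mean(1).round(), )
o=[cv2.resize(x['pixels'][60:140,140:195,::-1],None,fx=7,fy=7,interpolation=cv2.INTER_NEAREST) for x in(a,c)]
cv2.imwrite('pics/cmp.png',np.hstack(o))
```

```text
[11, 10, 10, 10, 10, 10, 10, 7, 7, 7, 8, 8, 8, 10, 14, 16, 17, 16, 14, 6, 2, 1, 1, 0, 0, 0, 0, 0]
[11, 11, 11, 10, 10, 10, 10, 10, 10, 8, 8, 8, 8, 8, 11, 15, 17, 16, 16, 12, 9, 5, 0, 1, 0, 0, 0, 0]
[28, 11, 11, 10, 10, 10, 11, 11, 11, 9, 8, 8, 8, 8, 11, 13, 16, 16, 16, 13, 13, 9, 6, 2, 0, 0, 0, 0]
[  4.   6.   6.   7.   2.  43.  91. 105. 104. 103.]
[  5.   5.   5.   6.   6.   5.  11.  62. 104. 104.]
[  6.   6.   6.   5.   6.   7.   5.  10.  62. 104.]
```

View pics/cmp.png

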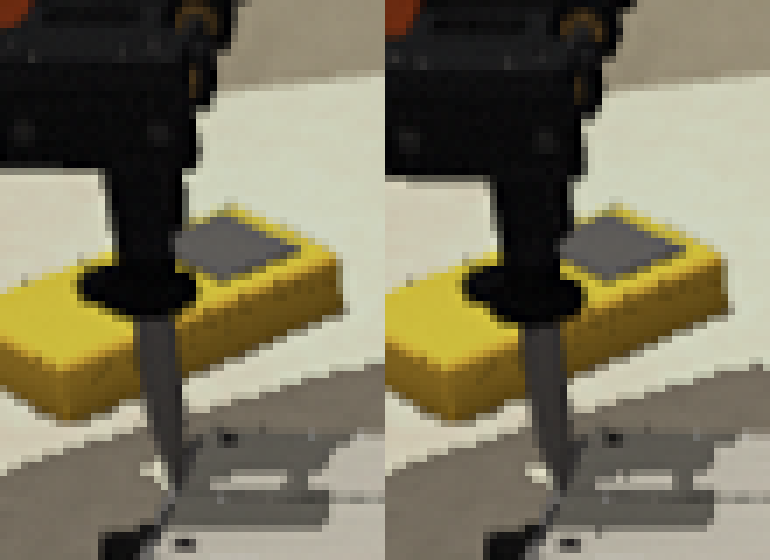

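Call:
move_arm(moves=[0, 0, 0.8, 0, 1.9, -0.7, 0, 0, 1.9, -0.7, 0, 0, 1.9, -0.7, 0, 0, 1.9, -0.7, 0, 0, 1.9, -0.7, 0, 0, 1.9, -0.7, 0, 0, 1.9, -0.7, 0, 0, 1.9, -0.7, 0, 0, 1.9, -0.7, 0, 0])

```text
t: 11.43
ee_pos: [0.4677, 0.2813, 0.1647]
ee_rot: [2.425, 1.561, -2.574]
contact_force: [0.2, 0.6, -0.5]
width: 0.218
```

```bash
python3 chk.py d
```

```text
t 11.43 p [467.7 281.3 164.7] x [-0.009 -0.005 -1.   ] jaw [ 0.283  0.959 -0.008] 1.284 F [ 0.2  0.6 -0.5] w 0.218 q [ 0.33  0.2   1.74 -0.    1.21 -0.96]
tip [466.8 280.7  61.4] along 21.5 lat(+left) 0.4 z above 1.4
pred tip [172.5314616  129.21877346] seam pt [172.55786247 129.74104409]
crop0 132 84
```

View pics/zd.png

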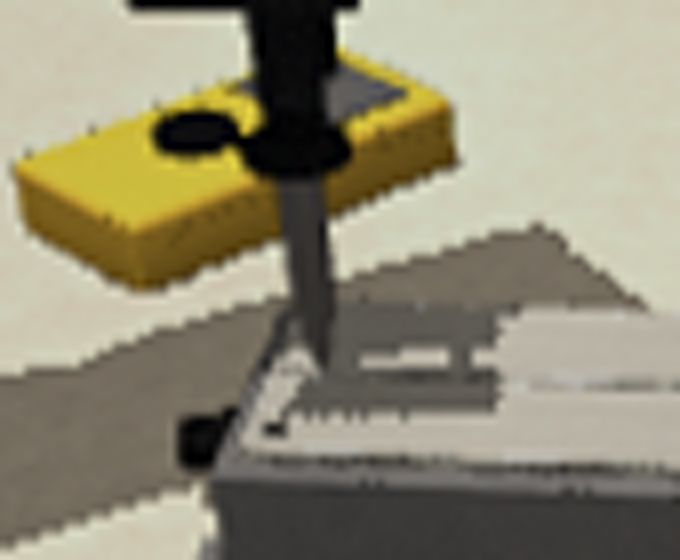

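The tip is at side (172,130), just above the dark seam line and about 1 mm off it, and the pen is straight. I'll carry on along the seam.

Call:
move_arm(moves=[1.9, -0.8, 0, 0, 1.9, -0.8, 0, 0, 1.9, -0.8, 0, 0, 1.9, -0.8, 0, 0, 1.9, -0.8, 0, 0, 1.9, -0.8, 0, 0, 1.9, -0.8, 0, 0, 1.9, -0.8, 0, 0, 1.9, -0.8, 0, 0, 1.9, -0.8, 0, 0])

```text
t: 12.32
ee_pos: [0.4888, 0.2723, 0.1647]
ee_rot: [2.443, 1.561, -2.556]
contact_force: [-0.1, -0.5, -0.9]
width: 0.22
```

```bash
python3 chk.py
```

```text
t 12.32 p [488.8 272.3 164.7] x [-0.008 -0.006 -1.   ] jaw [ 0.283  0.959 -0.008] 1.284 F [-0.1 -0.5 -0.9] w 0.22 q [ 0.3   0.23  1.71 -0.    1.21 -0.99]
tip [488.  271.8  61.4] along 44.4 lat(+left) -0.1 z above 1.4
```

Call:
move_arm(moves=[1.9, -0.7, 0, 0, 1.9, -0.7, 0, 0, 1.9, -0.7, 0, 0, 1.9, -0.8, 0, 0, 1.9, -0.8, 0, 0, 1.9, -0.7, 0, 0, 1.9, -0.7, 0, 0, 1.9, -0.8, 0, 0, 1.9, -0.7, 0, 0, 1.9, -0.7, 0, 0])

```text
t: 13.15
ee_pos: [0.5099, 0.2642, 0.1646]
ee_rot: [2.436, 1.561, -2.563]
contact_force: [0.1, 0.6, -0.6]
width: 0.219
```

```bash
python3 chk.py e
```

```text
t 13.15 p [509.9 264.2 164.6] x [-0.009 -0.006 -1.   ] jaw [ 0.283  0.959 -0.008] 1.284 F [ 0.1  0.6 -0.6] w 0.219 q [ 0.27  0.26  1.67 -0.    1.22 -1.01]
tip [509.  263.6  61.3] along 67.0 lat(+left) 0.2 z above 1.3
pred tip [188.53244907 129.9368664 ] seam pt [188.56179704 130.37160228]
crop0 148 84
```

View pics/ze.png

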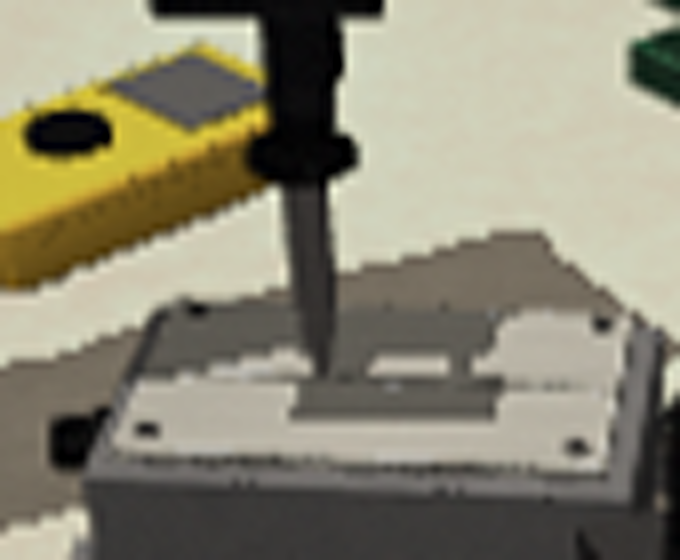

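Tip at crop (322,375), right on the seam line at y≈380.

Call:
move_arm(moves=[1.9, -0.8, 0, 0, 1.9, -0.7, 0, 0, 1.9, -0.8, 0, 0, 1.9, -0.8, 0, 0, 1.9, -0.7, 0, 0, 1.9, -0.8, 0, 0, 1.9, -0.7, 0, 0, 1.9, -0.8, 0, 0, 1.9, -0.7, 0, 0, 1.9, -0.8, 0, 0])

```text
t: 14.03
ee_pos: [0.5311, 0.2557, 0.1646]
ee_rot: [2.443, 1.561, -2.556]
contact_force: [-0.4, 0.4, -0.6]
width: 0.213
```

```bash
python3 chk.py
```

```text
t 14.03 p [531.1 255.7 164.6] x [-0.009 -0.006 -1.   ] jaw [ 0.283  0.959 -0.008] 1.284 F [-0.4  0.4 -0.6] w 0.213 q [ 0.25  0.29  1.63 -0.    1.23 -1.03]
tip [530.2 255.1  61.3] along 89.8 lat(+left) 0.1 z above 1.3
```

Call:
move_arm(moves=[1.9, -0.8, 0, 0, 1.9, -0.7, 0, 0, 1.9, -0.8, 0, 0, 1.9, -0.8, 0, 0, 1.9, -0.7, 0, 0, 1.9, -0.8, 0, 0, 1.9, -0.7, 0, 0, 1.9, -0.8, 0, 0, 1.9, -0.7, 0, 0, 1.9, -0.8, 0, 0])

```text
t: 14.87
ee_pos: [0.5521, 0.2473, 0.1644]
ee_rot: [2.438, 1.56, -2.561]
contact_force: [0.0, 0.7, -1.2]
width: 0.215
```

```bash
python3 chk.py
```

```text
t 14.87 p [552.1 247.3 164.4] x [-0.009 -0.006 -1.   ] jaw [ 0.283  0.959 -0.008] 1.284 F [ 0.   0.7 -1.2] w 0.215 q [ 0.23  0.33  1.59 -0.    1.24 -1.06]
tip [551.2 246.7  61.1] along 112.5 lat(+left) 0.0 z above 1.1
```

Call:
move_arm(moves=[1.9, -0.8, 0, 0, 1.9, -0.7, 0, 0, 1.9, -0.8, 0, 0, 1.9, -0.8, 0.1, 0, 1.9, -0.7, 0, 0, 1.9, -0.8, 0, 0, 1.9, -0.7, 0.1, 0, 1.9, -0.8, 0, 0, 1.9, -0.7, 0, 0, 1.9, -0.8, 0, 0])

```text
t: 15.7
ee_pos: [0.5732, 0.2388, 0.1646]
ee_rot: [2.435, 1.56, -2.565]
contact_force: [-0.6, 0.3, -0.9]
width: 0.221
```

```bash
python3 chk.py f
```

```text
t 15.7 p [573.2 238.8 164.6] x [-0.009 -0.006 -1.   ] jaw [ 0.283  0.959 -0.008] 1.284 F [-0.6  0.3 -0.9] w 0.221 q [ 0.21  0.36  1.54 -0.    1.25 -1.08]
tip [572.3 238.2  61.3] along 135.3 lat(+left) -0.0 z above 1.3
pred tip [212.54558443 130.91651948] seam pt [212.56857862 131.31747423]
crop0 172 85
```

View pics/zf.png

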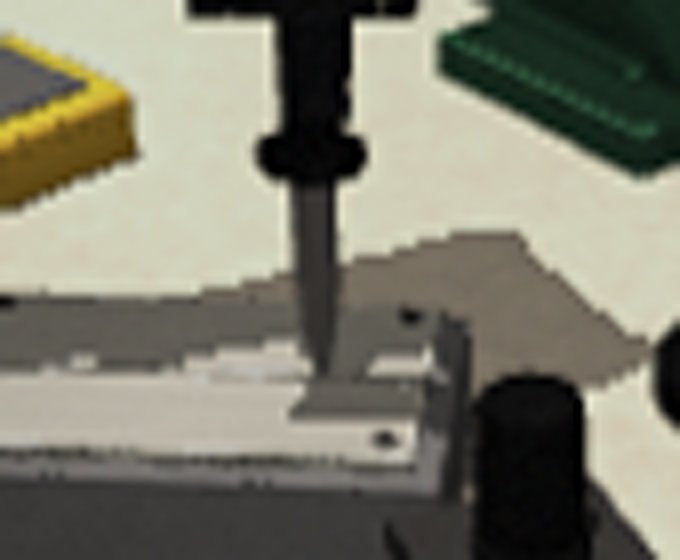

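Call:
move_arm(moves=[1.9, -0.8, 0, 0, 1.9, -0.7, 0, 0, 1.9, -0.8, 0, 0, 1.9, -0.8, 0, 0, 1.9, -0.7, 0, 0, 1.9, -0.8, 0, 0, 1.9, -0.7, 0, 0, 1.9, -0.8, 0, 0, 1.9, -0.7, 0, 0, 1.9, -0.8, 0, 0])

```text
t: 16.58
ee_pos: [0.5944, 0.2303, 0.1645]
ee_rot: [2.442, 1.56, -2.557]
contact_force: [-0.9, 0.2, -1.4]
width: 0.219
```

Call:
move_arm(moves=[1.9, -0.8, 0, 0, 1.9, -0.7, 0, 0, 1.9, -0.8, 0, 0, 1.9, -0.8, 0, 0, 1.9, -0.7, 0, 0, 1, -0.4, 0, 0, 0, 0, 0, 0, 0, 0, 0, 0, 0, 0, 0, 0, 0, 0, 0, 0])

```text
t: 17.42
ee_pos: [0.6064, 0.2254, 0.1644]
ee_rot: [2.431, 1.56, -2.568]
contact_force: [0.1, 0.8, -1.3]
width: 0.217
```

```bash
python3 chk.py g
```

```text
t 17.42 p [606.4 225.4 164.4] x [-0.009 -0.006 -1.   ] jaw [ 0.283  0.959 -0.008] 1.284 F [ 0.1  0.8 -1.3] w 0.217 q [ 0.17  0.41  1.47 -0.    1.27 -1.11]
tip [605.4 224.8  61.1] along 171.0 lat(+left) -0.2 z above 1.1
pred tip [225.13861666 131.51824451] seam pt [225.15746847 131.81347898]
crop0 185 86
```

View pics/zg.png

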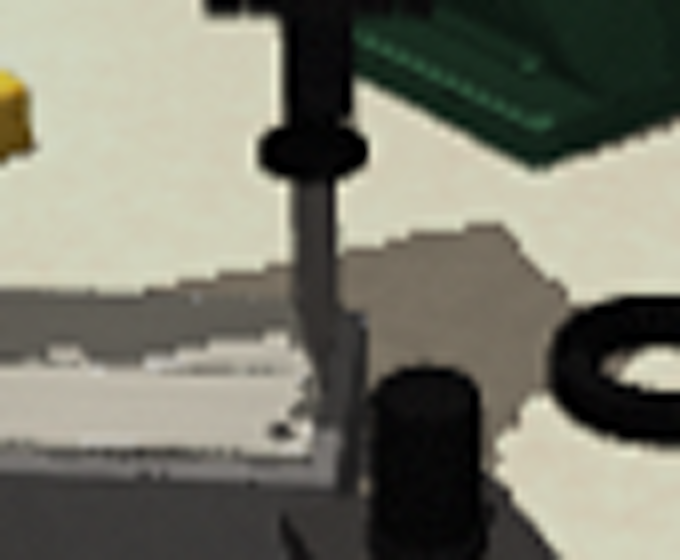

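The tip has reached the far end of the seam, at side (225,131). Next I'll lift and carry the pen back over its stand.

Call:
move_arm(moves=[0, 0, 5, 0, 0, 0, 10, 0, 0, 0, 16, 0, 0, 0, 20, 0, 0, 0, 20, 0, 0, 0, 20, 0, 0, 0, 16, 0, 0, -6, 8, 0, 0, -12, 4, 0, 0, -18, 0, 0])

```text
t: 18.3
ee_pos: [0.6043, 0.1905, 0.295]
ee_rot: [2.471, 1.562, -2.523]
contact_force: [0.4, 0.5, -1.0]
width: 0.219
```

Call:
move_arm(moves=[0, -26, 0, 0, 0, -30, 0, 0, 0, -30, 0, 0, 0, -30, 0, 0, 0, -30, 0, 0, 0, -30, 0, 0, 0, -24, 0, 0, 0, -16, 0, 0, 0, -10, 0, 0, 0, -4, 0, 0])

```text
t: 19.13
ee_pos: [0.5975, -0.061, 0.292]
ee_rot: [2.356, 1.556, -2.643]
contact_force: [0.5, 0.0, 0.1]
width: 0.214
```

Run:
```python
from h import *
S,R=st(); print((np.array([.6022,-.0746,.1133])-S['ee_pos'])*1000, (np.array([.6022,-.0746,.1133])-[.0004,.0003,0]-(S['ee_pos']+R[:,0]*.1033))*1000)
```

```text
t 19.13 p [597.5 -61.  292. ] x [-0.013 -0.007 -1.   ] jaw [ 0.282  0.959 -0.011] 1.285 F [0.5 0.  0.1] w 0.214 q [-0.29  0.21  1.47 -0.01  1.48 -1.58]
[   4.74196065  -13.63938871 -178.69144609] [  5.69373223 -13.20285357 -75.40291706]
```

Call:
move_arm(moves=[2, -5, 0, 0, 2, -5, 0, 0, 1, -3, 0, 0, 0, 0, -10, 0, 0, 0, -15, 0, 0, 0, -15, 0, 0, 0, -12, 0, 0, 0, -8, 0, 0, 0, -3, 0, 0, 0, 0, 0])

```text
t: 19.97
ee_pos: [0.6026, -0.0704, 0.2227]
ee_rot: [2.194, 1.556, -2.799]
contact_force: [0.1, -0.3, -1.7]
width: 0.22
```

```bash
cat > chk2.py <<'E'
from h import *
import sys
S,R=st(); tip=S['ee_pos']+R[:,0]*.1033
print('tip',(tip*1000).round(1),'need',((np.array([.6018,-.0749,.010])-tip)*1000).round(1))
s=snap('side','s'+sys.argv[1]+'.png');print(proj(s,tip))
b=cv2.resize(s['pixels'][130:220,220:300,::-1],None,fx=6.5,fy=6.5,interpolation=cv2.INTER_CUBIC)
cv2.imwrite('pics/z'+sys.argv[1]+'.png',b)
E
python3 chk2.py h
```

```text
t 19.97 p [602.6 -70.4 222.7] x [-0.014 -0.005 -1.   ] jaw [ 0.276  0.961 -0.009] 1.291 F [ 0.1 -0.3 -1.7] w 0.22 q [-0.31  0.27  1.53 -0.01  1.35 -1.6 ]
tip [601.1 -70.9 119.4] need [   0.7   -4.  -109.4]
[260.94155162 174.59797054]
```

View pics/zh.png

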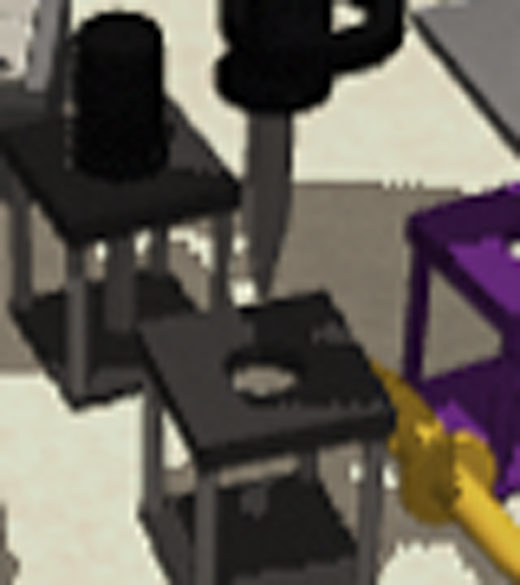

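Call:
move_arm(moves=[0, -2, 0, 0, 0.5, -2, 0, 0, 0, 0, -6, 0, 0, 0, -8, 0, 0, 0, -8, 0, 0, 0, -3, 0, 0, 0, 0, 0, 0, 0, 0, 0, 0, 0, 0, 0, 0, 0, 0, 0])

```text
t: 20.85
ee_pos: [0.6046, -0.0754, 0.1981]
ee_rot: [2.438, 1.559, -2.554]
contact_force: [-0.1, -0.6, -0.7]
width: 0.215
```

```bash
python3 chk2.py i; python3 -c "
from h import *
print(onz(load('si'),260.4+1,186.8-1.1,.09))"
```

```text
t 20.85 p [604.6 -75.4 198.1] x [-0.01  -0.007 -1.   ] jaw [ 0.277  0.961 -0.009] 1.291 F [-0.1 -0.6 -0.7] w 0.215 q [-0.31  0.3   1.55 -0.01  1.3  -1.6 ]
tip [603.6 -76.   94.8] need [ -1.8   1.1 -84.8]
[262.42872299 184.73604206]
[ 0.60250915 -0.07291084  0.09      ]
```

View pics/zi.png

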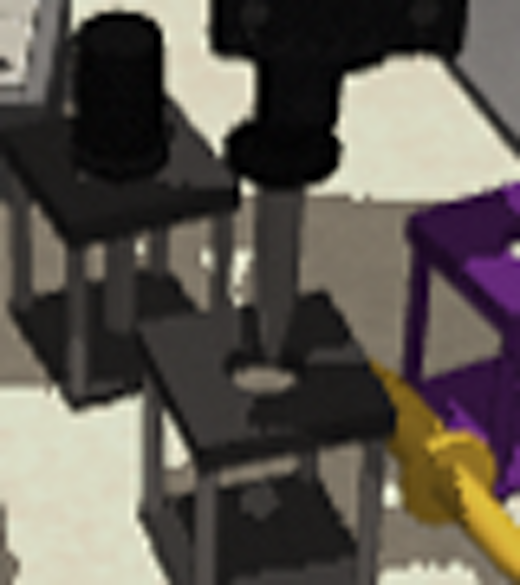

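The tip, at crop (272,362), is about 2 mm to +x of the hole centre at (265,372). I'll correct for that while going in.

Call:
move_arm(moves=[-1, 0.5, 0, 0, -1, 0.5, 0, 0, 0, 0, -4, 0, 0, 0, -6, 0, 0, 0, -7, 0, 0, 0, -7, 0, 0, 0, -4, 0, 0, 0, 0, 0, 0, 0, 0, 0, 0, 0, 0, 0])

```text
t: 21.73
ee_pos: [0.6021, -0.074, 0.1668]
ee_rot: [2.416, 1.559, -2.576]
contact_force: [0.7, -0.0, -1.0]
width: 0.22
```

```bash
python3 chk2.py j
```

```text
t 21.73 p [602.1 -74.  166.8] x [-0.01  -0.006 -1.   ] jaw [ 0.276  0.961 -0.009] 1.291 F [ 0.7 -0.  -1. ] w 0.22 q [-0.31  0.33  1.58 -0.01  1.24 -1.6 ]
tip [601.  -74.7  63.5] need [  0.8  -0.2 -53.5]
[260.64085417 195.55638013]
```

View pics/zj.png

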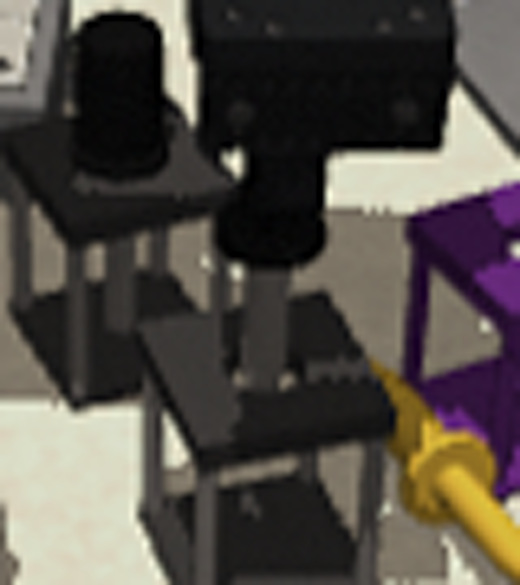

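The shaft is centred in the hole at crop (264,380). I'll lower it the rest of the way.

Call:
move_arm(moves=[0, 0, -5, 0, 0, 0, -8, 0, 0, 0, -8, 0, 0, 0, -8, 0, 0, 0, -7, 0, 0, 0, -5, 0, 0, 0, -4, 0, 0, 0, -2, 0, 0, 0, 0, 0, 0, 0, 0, 0])

```text
t: 22.62
ee_pos: [0.6018, -0.074, 0.1143]
ee_rot: [2.393, 1.559, -2.6]
contact_force: [-0.2, -0.3, -1.5]
width: 0.219
```

```bash
python3 chk2.py k
```

```text
t 22.62 p [601.8 -74.  114.3] x [-0.01  -0.006 -1.   ] jaw [ 0.276  0.961 -0.009] 1.291 F [-0.2 -0.3 -1.5] w 0.219 q [-0.31  0.39  1.61 -0.01  1.15 -1.6 ]
tip [600.7 -74.7  11. ] need [ 1.1 -0.2 -1. ]
[259.72107377 212.84076996]
```

View pics/zk.png

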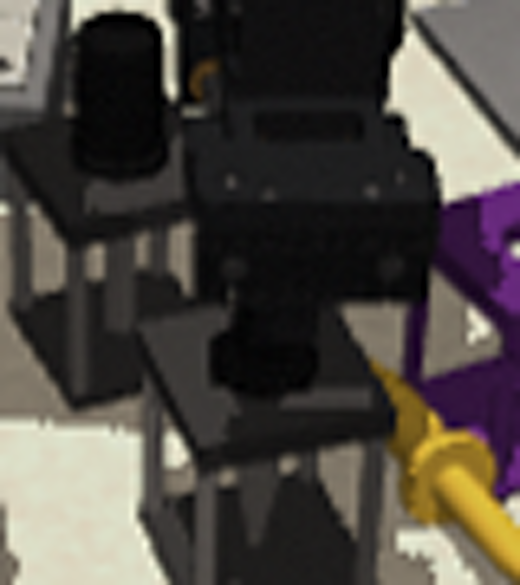

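Call:
move_arm(moves=[0, 0, -0.7, 0, 0, 0, 0, 0, 0, 0, 0, 0, 0, 0, 0, 0, 0, 0, 0, 0, 0, 0, 0, 0, 0, 0, 0, 0, 0, 0, 0, 0, 0, 0, 0, 0, 0, 0, 0, 0])

```text
t: 23.5
ee_pos: [0.6032, -0.0744, 0.1158]
ee_rot: [2.692, 1.561, -2.301]
contact_force: [-0.0, 0.2, -0.6]
width: 0.218
```

Call:
move_arm(moves=[0, 0, 0, 0, 0, 0, 0, 0, 0, 0, 0, 0, 0, 0, 0, 0, 0, 0, 0, 0, 0, 0, 0, 0, 0, 0, 0, 0, 0, 0, 0, 0, 0, 0, 0, 0, 0, 0, 0, 0], claw=-1)

```text
t: 24.33
ee_pos: [0.6038, -0.0746, 0.1166]
ee_rot: [2.838, 1.561, -2.155]
contact_force: [0.9, 0.8, 0.1]
width: 0.949
```

```bash
python3 chk2.py l
```

```text
t 24.33 p [603.8 -74.6 116.6] x [-0.005 -0.008 -1.   ] jaw [ 0.276  0.961 -0.009] 1.291 F [0.9 0.8 0.1] w 0.949 q [-0.31  0.39  1.61 -0.01  1.15 -1.6 ]
tip [603.2 -75.4  13.3] need [-1.4  0.5 -3.3]
[260.88673122 212.09368895]
```

View pics/zl.png

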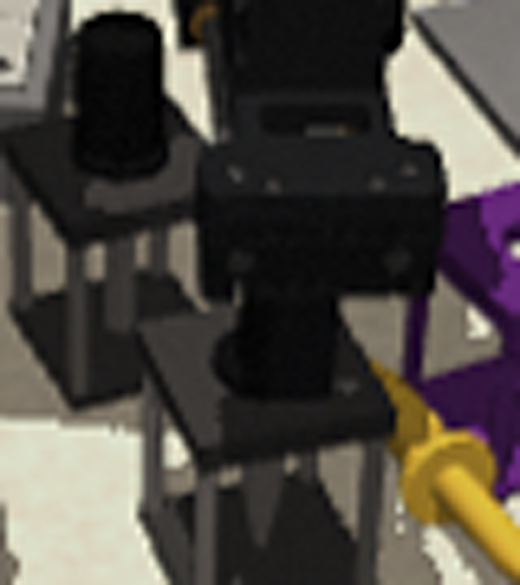

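The gripper is open and the tip still hangs under the plate at crop (262,545). I'll go straight up.

Call:
move_arm(moves=[0, 0, 3, 0, 0, 0, 6, 0, 0, 0, 10, 0, 0, 0, 14, 0, 0, 0, 16, 0, 0, 0, 18, 0, 0, 0, 18, 0, 0, 0, 18, 0, 0, 0, 15, 0, 0, 0, 6, 0])

```text
t: 25.22
ee_pos: [0.6023, -0.0741, 0.2514]
ee_rot: [2.802, 1.561, -2.19]
contact_force: [0.3, -0.8, -0.2]
width: 1.002
```

Call:
move_arm(moves=[-6, 6, 2, 0, -10, 12, 0, 0, -15, 20, 0, 0, -15, 20, 0, 0, -15, 20, 0, 0, -15, 20, 0, 0, -10, 15, 0, 0, -5, 8, 0, 0, 0, 0, 0, 0, 0, 0, 0, 0])

```text
t: 26.05
ee_pos: [0.5024, 0.0531, 0.2534]
ee_rot: [2.806, 1.561, -2.187]
contact_force: [-1.0, 0.7, -0.0]
width: 1.0
```

```bash
python3 chk2.py m; cp pics/sm.png pics/full.png; python3 -c "
from h import *
t=snap('top','top9.png')"
```

```text
t 26.05 p [502.4  53.1 253.4] x [-0.006 -0.008 -1.   ] jaw [ 0.278  0.961 -0.01 ] 1.29 F [-1.   0.7 -0. ] w 1.0 q [-0.12  0.01  1.76 -0.01  1.37 -1.41]
tip [501.8  52.2 150.1] need [ 100.  -127.1 -140.1]
[201.71815428 141.04753153]
```

View pics/zm.png

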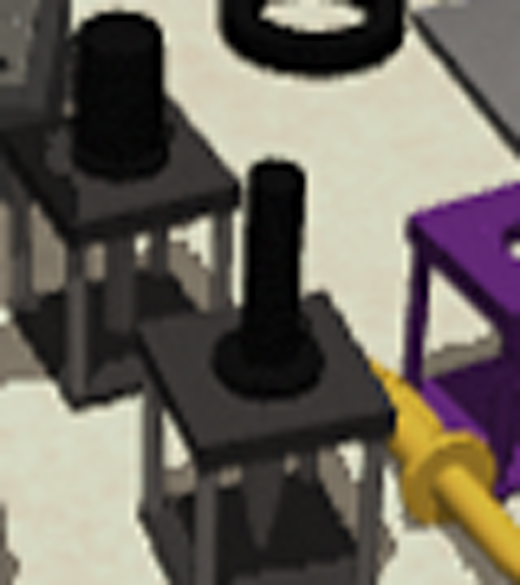

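View pics/full.png

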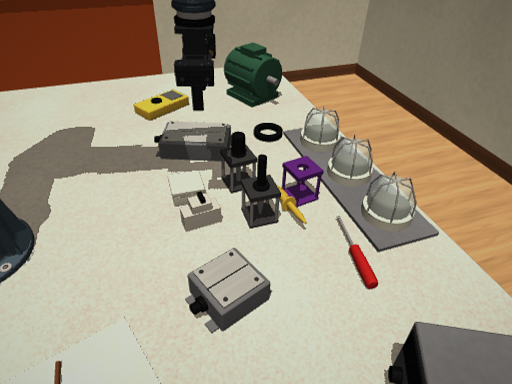

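The pen hangs upright by its collar in its own stand, with the handle at side (262,170), and the gripper is clear.

```bash
python3 -c "
from cell import sign_off
print(sign_off())"
```

```text
the job is handed in; nothing more can be done
None
```

I took the pen from its stand, traced the seam of the longer enclosure from the gland end to the far end, hung the pen back in its own stand and let go. The job was handed in at about 26 s.

- **Trace:** The tip moved at about 25 mm/s. By the arm's readings it stayed about 1–1.5 mm above the seam and within about 0.4 mm to either side, from 1 mm to 171 mm along it. The camera views along the seam agreed to about one pixel (2–3 mm).
- **Pause at the start:** Before the stroke I stopped over the seam's start to settle the height. I lowered the tip to about 0.5 mm above the cover, and no contact force showed.
- **Pen back in its stand:** The last picture shows the pen upright with its collar on the plate and its tip hanging below. The gripper is open and well clear, and contact forces read only noise at every check.
- **Yellow look-alike:** It had been standing on its tip and toppled during my first approach, when the gripper was about 70 mm above it. I did not see it fall. Nothing should have touched it and no force showed. It was still lying on the table by the stands in the last side view.
- **Disagreement:** The side camera placed the tip and stand about one pixel away from where the arm's readings and the top camera did. I allowed for that when putting the pen back.

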